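# Show how to balance the centrifuge rotor

## Task

The rotor in the open centrifuge is out of balance: one of its tubes has nothing in the place straight across from it. Show a colleague how to put it right, touching nothing: come down from above and point straight down with the fingertips, a couple of centimetres over the cap, at the one tube in the rack with the same kind of cap as the unpaired tube, keep still there for a good two seconds, then rise and point in the same way and for as long at the mouth of the empty rotor place where that tube must go. Do not point closely down at any other tube or rotor place, and finish with the hand drawn back at least a hand's breadth from both.

Things in the scene. Friction and masses are not known exactly. Their poses are not given: they have to be found in the camera images.
- centrifuge: White benchtop centrifuge, 270 mm across its front, about 340 mm front to back, its deck 165 mm above the bench, standing with its lid open. Origin on the rotor's axis at bench level; its own -x points out of its control panel (roughly towards the rack), its own +x to the lid's hinge, on the side away from the rack. Round bowl mouth 212 mm wide. It is fixed on the bench.
- lid (a joint): The centrifuge's round lid (250 mm across, white ring with a clear blue dome), hinged at the deck 139 mm from the rotor's axis. 0 = standing open about 110 degrees, leaning away from the rotor, its top about 0.43 m above the bench; negative = swinging shut (rad). Leave it as it is.
- rotor (a joint): Turn of the grey metal rotor about its upright axis, 0 as found (rad). The rotor turns freely if it is bumped. It is a dished octagon, 197 mm across, with eight bores; its outer rim is 166 mm and its middle nut 157 mm above the bench.
- place0 (a point): Rotor place 0, straight across from place 4: centre of the mouth of a bore 18 mm wide, 150 mm above the bench on a circle of 55 mm radius about the rotor axis. The bore leans 35 degrees, its mouth facing inwards and up. Places 0 to 7 follow in order round the rotor, 45 degrees apart.
- place1 (a point): Rotor place 1, straight across from place 5: centre of the mouth of a bore like place 0.
- place2 (a point): Rotor place 2, straight across from place 6: centre of the mouth of a bore like place 0.
- place3 (a point): Rotor place 3, straight across from place 7: centre of the mouth of a bore like place 0.
- place4 (a point): Rotor place 4, straight across from place 0: centre of the mouth of a bore like place 0.
- place5 (a point): Rotor place 5, straight across from place 1: centre of the mouth of a bore like place 0.
- place6 (a point): Rotor place 6, straight across from place 2: centre of the mouth of a bore like place 0.
- place7 (a point): Rotor place 7, straight across from place 3: centre of the mouth of a bore like place 0.
- rotor_tube1_cap (a point): Centre of the top of the cap of a flat-cap tube standing in one of the rotor's bores (leaning 35 degrees towards the axis): low hinged snap cap: a flat disc 20 mm wide and 5 mm tall with a small thumb lug at one side, its underside resting on the bore's mouth. Clear plastic tube 16 mm wide, white cap.
- rotor_tube2_cap (a point): Centre of the top of the cap of a tall-cap tube standing in one of the rotor's bores (leaning 35 degrees towards the axis): tall ribbed screw cap: 20 mm wide and 22 mm tall, its underside resting on the bore's mouth. Clear plastic tube 16 mm wide, white cap.
- rotor_tube3_cap (a point): Centre of the top of the cap of a tall-cap tube standing in one of the rotor's bores (leaning 35 degrees towards the axis): tall ribbed screw cap: 20 mm wide and 22 mm tall, its underside resting on the bore's mouth. Clear plastic tube 16 mm wide, white cap.
- rotor_tube4_cap (a point): Centre of the top of the cap of a flat-cap tube standing in one of the rotor's bores (leaning 35 degrees towards the axis): low hinged snap cap: a flat disc 20 mm wide and 5 mm tall with a small thumb lug at one side, its underside resting on the bore's mouth. Clear plastic tube 16 mm wide, white cap.
- rotor_tube5_cap (a point): Centre of the top of the cap of a tall-cap tube standing in one of the rotor's bores (leaning 35 degrees towards the axis): tall ribbed screw cap: 20 mm wide and 22 mm tall, its underside resting on the bore's mouth. Clear plastic tube 16 mm wide, white cap.
- rack_tube1_cap (a point): Centre of the top of the cap of a flat-cap tube standing upright in the rack: low hinged snap cap: a flat disc 20 mm wide and 5 mm tall with a small thumb lug at one side; cap top 63 mm above the bench. Clear plastic tube 16 mm wide, white cap. z axis upright.
- rack_tube2_cap (a point): Centre of the top of the cap of a long stoppered tube standing upright in the rack: narrow push-in stopper 18 mm wide and 10 mm tall on a long tube that stands 44 mm out of the rack; cap top 102 mm above the bench. Clear plastic tube 16 mm wide, white cap. z axis upright.
- rack_tube3_cap (a point): Centre of the top of the cap of a tall-cap tube standing upright in the rack: tall ribbed screw cap: 20 mm wide and 22 mm tall; cap top 80 mm above the bench. Clear plastic tube 16 mm wide, white cap. z axis upright.
- rack_tube4_cap (a point): Centre of the top of the cap of a flat-cap tube standing upright in the rack: low hinged snap cap: a flat disc 20 mm wide and 5 mm tall with a small thumb lug at one side; cap top 63 mm above the bench. Clear plastic tube 16 mm wide, white cap. z axis upright.
- rack: Pink plastic tube rack, 156 x 84 mm, 58 mm high, fixed on the bench; origin at the centre of its underside, long side along its own x. Two rows of four 18 mm holes, 36 mm apart; four of them hold tubes, in any order. The loose things that stand on the bench around it (a tip box, a bottle, a beaker, a timer, a marker pen) are all under 130 mm high.
There are look-alikes about, which are no part of the job. What is shaped like the part that bears rack_tube3_cap but green or red is not meant.

How it is judged:
On the way, in this order (a step that is already met when the one before it is completed fails the run):
1. The hand points straight down just above the cap of the rack tube that matches the unpaired rotor tube, and dwells there (horizontal distance between the grasp point and rack_tube3_cap below 0.014 m and z of the grasp point in the frame of rack_tube3_cap between 0.018 and 0.07 m and angle between the grasp point's own z axis and vertical above 2.79159 rad), for 1.8 s.
2. Then it points straight down just above the mouth of the empty rotor place straight across from the unpaired tube, and dwells there (horizontal distance between the grasp point and place5 below 0.014 m and z of the grasp point in the frame of place5 between 0.018 and 0.07 m and angle between the grasp point's own z axis and vertical above 2.79159 rad), for 1.8 s.
At the end, for the whole second after the job is handed in: The hand is at least 90 mm from both pointed-at spots; all tubes within 6 mm of their start, rotor within 0.05 rad. Pointing: grasp point within 14 mm sideways of the cap or bore mouth centre, 18 to 70 mm above it, fingers within 20 degrees of straight down, 1.8 s each (distance between the grasp point and rack_tube3_cap above 0.09 m and distance between the grasp point and place5 above 0.09 m and value of joint rotor between -0.05 and 0.05 rad and distance of each of rotor_tube1_cap, rotor_tube2_cap, rotor_tube3_cap, rotor_tube4_cap, rotor_tube5_cap, rack_tube1_cap, rack_tube2_cap, rack_tube3_cap, rack_tube4_cap from where it was at the start of the episode below 0.006 m); the robot touches nothing.
It fails at once if The robot touches something (contact force between any of the fingers, the arm and anything else above 0.5 N).
It fails at once if A tube is moved, lifted or carried (distance of any of rotor_tube1_cap, rotor_tube2_cap, rotor_tube3_cap, rotor_tube4_cap, rotor_tube5_cap, rack_tube1_cap, rack_tube2_cap, rack_tube3_cap, rack_tube4_cap from where it was at the start of the episode above 0.006 m).
It fails at once if The rotor is turned or the lid is moved (value of joint rotor above 0.05 rad or value of joint rotor below -0.05 rad or value of joint lid below -0.18 rad or value of joint lid above 0.149 rad).
It fails at once if The hand points closely down at another tube or rotor place (grasp point less than 50 mm from it and within 10 mm sideways) ((horizontal distance between the grasp point and rotor_tube1_cap below 0.01 m and distance between the grasp point and rotor_tube1_cap below 0.05 m) or (horizontal distance between the grasp point and rotor_tube2_cap below 0.01 m and distance between the grasp point and rotor_tube2_cap below 0.05 m) or (horizontal distance between the grasp point and rotor_tube3_cap below 0.01 m and distance between the grasp point and rotor_tube3_cap below 0.05 m) or (horizontal distance between the grasp point and rotor_tube4_cap below 0.01 m and distance between the grasp point and rotor_tube4_cap below 0.05 m) or (horizontal distance between the grasp point and rotor_tube5_cap below 0.01 m and distance between the grasp point and rotor_tube5_cap below 0.05 m) or (horizontal distance between the grasp point and rack_tube1_cap below 0.01 m and distance between the grasp point and rack_tube1_cap below 0.05 m) or (horizontal distance between the grasp point and rack_tube2_cap below 0.01 m and distance between the grasp point and rack_tube2_cap below 0.05 m) or (horizontal distance between the grasp point and rack_tube4_cap below 0.01 m and distance between the grasp point and rack_tube4_cap below 0.05 m) or (horizontal distance between the grasp point and place0 below 0.01 m and distance between the grasp point and place0 below 0.05 m) or (horizontal distance between the grasp point and place1 below 0.01 m and distance between the grasp point and place1 below 0.05 m) or (horizontal distance between the grasp point and place2 below 0.01 m and distance between the grasp point and place2 below 0.05 m) or (horizontal distance between the grasp point and place3 below 0.01 m and distance between the grasp point and place3 below 0.05 m) or (horizontal distance between the grasp point and place4 below 0.01 m and distance between the grasp point and place4 below 0.05 m) or (horizontal distance between the grasp point and place6 below 0.01 m and distance between the grasp point and place6 below 0.05 m) or (horizontal distance between the grasp point and place7 below 0.01 m and distance between the grasp point and place7 below 0.05 m)).
It also fails if it takes over 48 s, if anything falls off the work surface, if the arm or the gripper's body presses on something with over 40 N, if the wrist force passes 120 N, or if a joint passes its speed limit or range.

## Robot

A 6-joint arm with a two-finger parallel gripper is mounted at the origin on the work surface. World frame = base frame: x ahead of the robot, y to its left, z up, the work surface at z = 0. Lengths are in m, angles in rad, forces in N, time in s.
With the tool pointing down it reaches from about 0.35 to 0.85 m from the base axis. Payload 8.1 kg.
Tool frame: the origin (TCP) lies at the very end of the fingers, on their centre line; the grasp point (between the pads) lies 19 mm behind it; z points along the fingers, y is the line along which they close (so a half turn about z gives the same grasp; the last joint's range is limited). The gripper opens to 93 mm and grips with 3 to 60 N. Pads are 15 mm wide; open, the fingers measure 128 mm over their backs; the gripper's body (75 mm by 188 mm) begins 65 mm behind the grasp point.
Start: joints at [1.052, 0.13, 1.488, -0, 1.523, -0.085], TCP at [0.252, 0.544, 0.219] pointing down, gripper open.
Joint ranges: [-2.96, 2.96], [-0.89, 2.26], [0.02, 2.5], [-1.34, 4.48], [0, 2.73], [-2.66, 2.66]. Speed limits (rad/s): [2.39, 2.39, 2.79, 3.14, 3.14, 3.14].

## Interface

Orientations are given as a rotation vector (axis times angle).
In Python, from plant import read_state, eyes, workorder gives the robot as it stands. The module is installed in compiled form; this text tells all that it offers.
- The arm moves only by the tool play_rows, never from a script. Its argument "targets" is one flat list of numbers, 4 for each row, row after row: the shift along the tool's x, y, z in cm, then the turn about the tool's z in degrees. In form: [dx, dy, dz, roll, dx, dy, dz, roll, ...]. A call has 1 to 8 rows; each row is the pose to reach, as a shift and turn from the pose commanded when the call began, along the tool's axes at that moment; what a row does not reach only later rows make up. A row lasts 1/12 s, in which the tool goes at most 41.7 mm and 7.16 degrees, less where a joint would pass 70% of its speed; a pose out of reach is approached as far as the arm can. A call with a gripper value outside its range is refused whole. "grip" is the finger opening in cm, from 0 to 9.3, set as the call begins (left out, the last holds). The fingers move at their own pace and stop on an object; "grip_force" is the grip in N (left out, the last holds). Time passes only in rows, so rows that repeat a pose let the fingers close. It gives the time, the measured TCP pose, the force, the opening and the grip force at its end, in the units of the state.
- read_state(): the state, without advancing time (a new reading comes with each control period).
- eyes.read_camera(name): name is "side" or "top"; returns a dict with "image" (384x512x3 uint8, red, green, blue), "vfov" (degrees; the focal length in pixels is half the picture's height over the tangent of half this angle, whatever the lens; pixels are square), "cx", "cy" (the principal point, pixels), "cam_to_world" (4x4, takes a point from camera to world coordinates). Camera axes: x right, y up, looking along -z (the intrinsics and any distortion apply to the point x, -y, -z); pixel columns grow to the right and rows downward; lengths in m; the calibration is good to about 2 mm. A picture is of the moment at which its call begins. There is no depth.
- workorder.close_job(): hands the job in; it is judged then, once.
The state is a dict: "t": time; "q": joint angles; "dq": joint speeds; "joint_torque": joint torques, N m; "tool_pos": TCP position; "orientation": TCP orientation; "force": force on the tool from outside, world axes, zero at the start; "wrist_torque": the same for the moment, N m; "opening": finger opening in m; "gripper_force": force on a finger pad.
Only numpy, scipy, OpenCV 4.12 (cv2) and the standard library are available. Lean on these libraries where they do the work, as an engineer would, in place of code of your own. Each camera call takes 0.05 s, during which the arm holds its last target. There are 200 camera calls.

## Working session

There is one attempt and no reset: what is moved stays moved. The work goes in short steps, Python scripts to look and compute and a tool call to move; the robot and the scene stay as the last step left them, time stands still between calls to the robot, and variables do not carry over. Pictures are saved under pics/ and viewed, at most 10 in all, crops included, and the job is handed in when it is done.

Besides the shell and the picture viewer there is one more tool, called after "Emit:" as a command line: name --argument value ..., lists and objects as JSON in quotes. play_rows: Moves the arm, as the interface text tells. Its arguments: {"type":"object","properties":{"targets":{"type":"array"},"grip":{"type":"number"},"grip_force":{"type":"number"}},"required":["targets"]}

```bash
mkdir -p pics; python3 - <<'E'
from plant import read_state, eyes
import cv2,pickle,numpy as np
s=read_state();print(s['t'],s['tool_pos'],s['orientation'],s['opening'])
d={}
for n in('top','side'):
    c=eyes.read_camera(n);d[n]=c;print(n,{k:v for k,v in c.items() if k!='image'})
    cv2.imwrite(f'pics/{n}0.png',cv2.resize(c['image'][:,:,::-1],(800,600),interpolation=cv2.INTER_CUBIC))
pickle.dump(d,open('cam0.pkl','wb'))
E
```

```text
0.0 [0.25188515 0.54393153 0.21760157] [-6.75972049e-01 -3.06746695e+00  2.74756518e-03] 0.09262394875717454
top {'vfov': 45.279803144069234, 'cx': 254.14081456684463, 'cy': 186.20326316198864, 'cam_to_world': array([[-0.01591097,  0.99606402, -0.0871969 ,  0.39820007],
       [-0.99962514, -0.01390313,  0.02358564, -0.02417505],
       [ 0.02228049,  0.08753949,  0.99591185,  1.18203275],
       [ 0.        ,  0.        ,  0.        ,  1.        ]])}
side {'vfov': 53.70162443713761, 'cx': 252.84427151114892, 'cy': 193.53197635910442, 'cam_to_world': array([[-0.86134519,  0.36536955, -0.35297246,  0.23345131],
       [-0.5078499 , -0.63726011,  0.57964475,  0.45275381],
       [-0.01315073,  0.67853124,  0.73445382,  0.74914547],
       [ 0.        ,  0.        ,  0.        ,  1.        ]])}
```

View pics/top0.png

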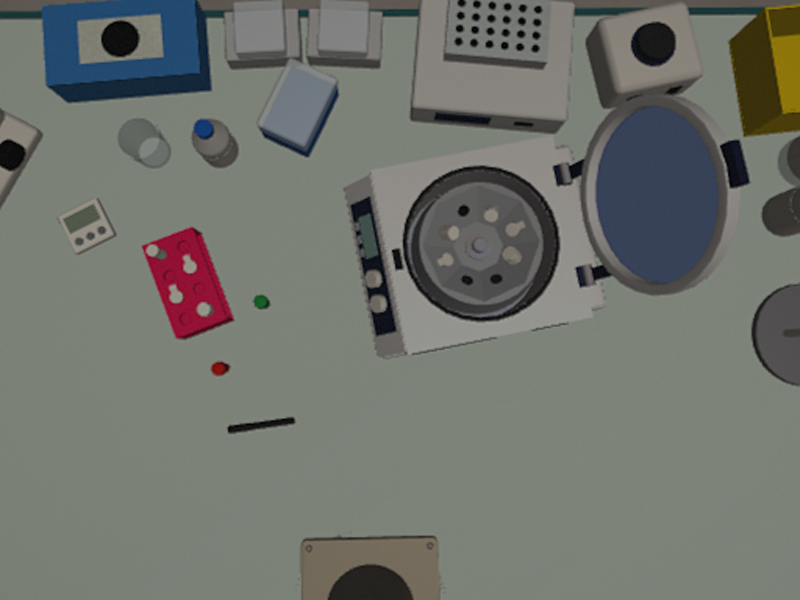

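View pics/side0.png

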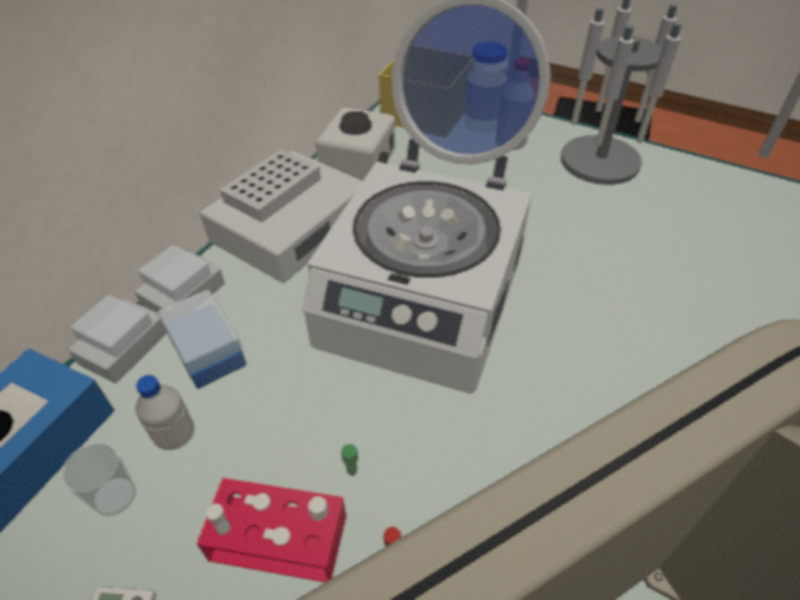

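The top view shows the rack at about (188,283), with the tall cap near (205,310) and the stopper near (153,250). In the rotor, the tube at (491,214) faces an empty bore at (467,280). I'll zoom in to confirm this before measuring.

```bash
python3 - <<'E'
import cv2,pickle,numpy as np
d=pickle.load(open('cam0.pkl','rb'))
t=d['top']['image'][:,:,::-1];s=d['side']['image'][:,:,::-1]
f=lambda a,k:cv2.resize(a,None,fx=k,fy=k,interpolation=cv2.INTER_CUBIC)
a=f(t[105:205,258:358],4);b=f(t[140:220,88:152],5)   
c=f(s[110:180,220:325],4)
e=f(s[300:370,125:225],3)
im=np.zeros((600,800,3),np.uint8)
im[:400,:400]=a; im[:400,400:720]=b
print(e.shape)
im2=np.zeros((600,800,3),np.uint8); im2[:280,:420]=c; im2[290:500,:300]=e
im=cv2.convertScaleAbs(im,alpha=1.4)
cv2.imwrite('pics/z1.png',im[:400]);cv2.imwrite('pics/z2.png',cv2.convertScaleAbs(im2[:500,:420],alpha=1.3))
E
```

```text
(210, 300, 3)
```

View pics/z1.png

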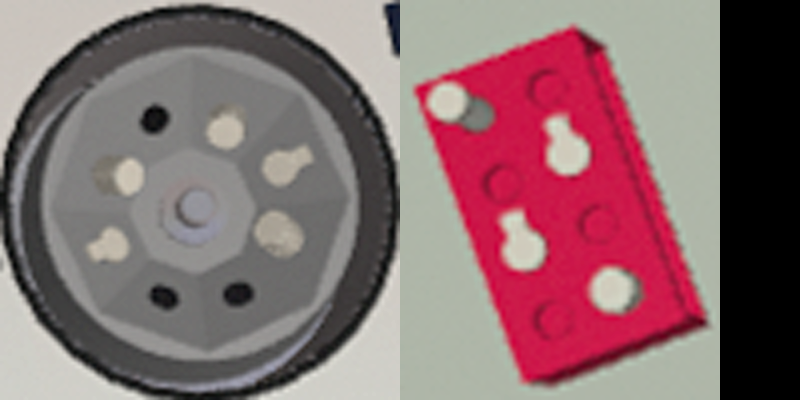

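View pics/z2.png

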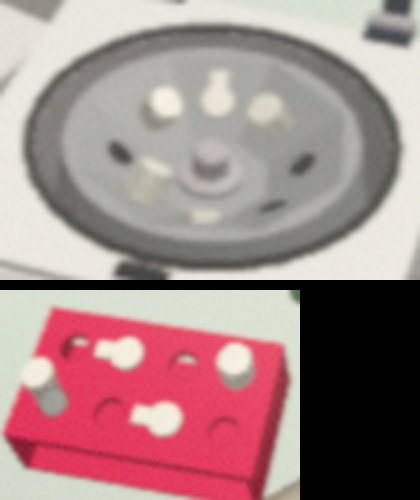

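The crops confirm it. The unpaired tube is the tall-cap one at top crop (225,128), and the empty bore opposite it is at (163,297). The rack's tall cap is at crop (612,290). Next I'll measure the positions.

```bash
python3 - <<'E'
import cv2,pickle,numpy as np
d=pickle.load(open('cam0.pkl','rb'))
def cast(n,u,v,z):
    c=d[n];f=192/np.tan(np.radians(c['vfov'])/2);T=c['cam_to_world']
    r=T[:3,:3]@np.array([(u-c['cx'])/f,-(v-c['cy'])/f,-1]);o=T[:3,3]
    return (o+r*(z-o[2])/r[2])
def cen(n,u,v,bright,h=5):
    u0,v0=int(round(u))-h,int(round(v))-h
    g=d[n]['image'][v0:v0+2*h+1,u0:u0+2*h+1].astype(int)
    g=g[:,:,1].astype(np.uint8)
    _,m=cv2.threshold(g,0,255,(cv2.THRESH_BINARY if bright else cv2.THRESH_BINARY_INV)|cv2.THRESH_OTSU)
    k,l,st,c=cv2.connectedComponentsWithStats(m)
    i=l[h,h];return c[i]+[u0,v0],st[i,4]
for nm,n,u,v,z,b in [('cap','top',130,197.6,.08,1),('cap','side',203,322,.08,1),
  ('bore','top',298.4,178.9,.15,0),('bore','side',288,161.5,.15,0),
  ('e238','top',317.2,178.2,.15,0),('e155','top',296.4,134.4,.15,0),('e-left','side',250,148,.15,0),('e-right','side',295.5,150.5,.15,0),
  ('stop','top',97.2,160,.102,1)]:
    p,a=cen(n,u,v,b); print(nm,n,p.round(1),a,cast(n,*p,z).round(4),'raw',cast(n,u,v,z).round(4))
print('nut',cast('top',258+196.5/4-.5,105+208.5/4-.5,.157).round(4),'nut side',cast('side',220+210/4-.5,110+150/4-.5,.157+.005))
E
```

```text
cap top [129.9 197.5] 61 [0.4718 0.2463 0.08  ] raw [0.4715 0.2462 0.08  ]
cap side [202.9 322.7] 94 [0.4708 0.2475 0.08  ] raw [0.4715 0.2463 0.08  ]
bore top [298.4 178.8] 34 [ 0.5039 -0.149   0.15  ] raw [ 0.5037 -0.1489  0.15  ]
bore side [287.6 161.2] 20 [ 0.5032 -0.1486  0.15  ] raw [ 0.5019 -0.1483  0.15  ]
e238 top [317.1 178.1] 34 [ 0.5049 -0.1912  0.15  ] raw [ 0.5047 -0.1915  0.15  ]
e155 top [296.1 134.3] 37 [ 0.6059 -0.1461  0.15  ] raw [ 0.6057 -0.1468  0.15  ]
e-left side [249.4 147.8] 26 [ 0.6052 -0.1459  0.15  ] raw [ 0.6035 -0.1459  0.15  ]
e-right side [295.2 150.7] 24 [ 0.5043 -0.1911  0.15  ] raw [ 0.504 -0.192  0.15 ]
stop top [ 97.1 159.9] 49 [0.56   0.3183 0.102 ] raw [0.5597 0.3181 0.102 ]
nut [ 0.5532 -0.1678  0.157 ] nut side [ 0.55256941 -0.16286681  0.162     ]
```

Both views agree. The cap is at (0.471, 0.247) and the bore at (0.504, -0.149), 55 mm from the axis as specified. I'll start by moving level to a point above the rack tube.

Emit:
play_rows --targets '[-1.2,-0.7,0,0,-4,-2.2,0,0,-7.2,-4,0,0,-10.5,-5.8,0,0,-14,-7.7,0,0,-17,-9.3,0,0,-19.2,-10.5,0,0,-20,-11,0,0]' --grip 1.5

```text
t: 0.77
tool_pos: [0.3894, 0.357, 0.2184]
orientation: [0.681, 3.066, -0.002]
force: [-0.2, 1.0, -0.5]
opening: 0.0441
gripper_force: 0.0
```

Emit:
play_rows --targets '[-1,-0.5,0,0,-3.3,-1.8,0,0,-6,-3.3,0,0,-8.8,-4.8,0,0,-11,-6,0,0,-12.2,-6.7,0,0,-12.3,-6.7,0,0,-12.3,-6.7,0,0]'

```text
t: 1.43
tool_pos: [0.4708, 0.2481, 0.2184]
orientation: [-0.677, -3.067, -0.0]
force: [0.7, -0.1, 0.6]
opening: 0.0151
gripper_force: 0.0
```

```bash
cat > h.py <<'E'
import numpy as np
from scipy.spatial.transform import Rotation as R
from plant import read_state
def to(p):
    s=read_state();M=R.from_rotvec(s['orientation']).as_matrix()
    print(round(s['t'],2),np.round(s['tool_pos'],4),'tilt',np.round(M[:,2],3),'move cm',np.round(M.T@(np.array(p)-s['tool_pos'])*100,2),s['opening'],np.round(s['q'],2))
E
python3 -c "
from h import *;to([.471,.247,.116]);to([.504,-.149,.188])"
```

```text
1.43 [0.4708 0.2481 0.2184] tilt [-0.001  0.    -1.   ] move cm [-0.07 -0.09 10.24] 0.015113013552596345 [ 0.39 -0.05  1.68  0.    1.52 -0.75]
1.43 [0.4708 0.2481 0.2184] tilt [-0.001  0.    -1.   ] move cm [-19.73 -34.62   3.03] 0.015113013552596345 [ 0.39 -0.05  1.68  0.    1.52 -0.75]
```

Emit:
play_rows --targets '[0,0,0.8,0,0,0,2.8,0,0,0,5,0,0,0,7.2,0,0,0,9.2,0,0,0,10.3,0,0,0,10.7,0,0,0,10.7,0]'

```text
t: 2.1
tool_pos: [0.4697, 0.2485, 0.1105]
orientation: [-0.674, -3.067, 0.002]
force: [-0.1, 0.6, 1.3]
opening: 0.0153
gripper_force: 0.0
```

Emit:
play_rows --targets '[0,0,0,0,0,0,0,0,0,0,0,0,0,0,0,0,0,0,0,0,0,0,0,0,0,0,0,0,0,0,0,0]'

```text
t: 2.77
tool_pos: [0.4709, 0.248, 0.1117]
orientation: [0.676, 3.068, -0.0]
force: [-0.0, 0.6, -0.4]
opening: 0.0151
gripper_force: 0.0
```

```bash
python3 - <<'E'
from h import *
to([.471,.247,.108])
from plant import eyes
import cv2
for n,s in(('side',(slice(200,384),slice(80,326))),):
    c=eyes.read_camera(n)['image'][:,:,::-1][s]
    cv2.imwrite('pics/p1.png',cv2.resize(c,None,fx=3,fy=3))
E
```

```text
2.77 [0.4709 0.248  0.1117] tilt [ 0. -0. -1.] move cm [-0.05 -0.09  0.37] 0.015095754836830563 [ 0.39  0.03  1.8  -0.    1.32 -0.75]
```

View pics/p1.png

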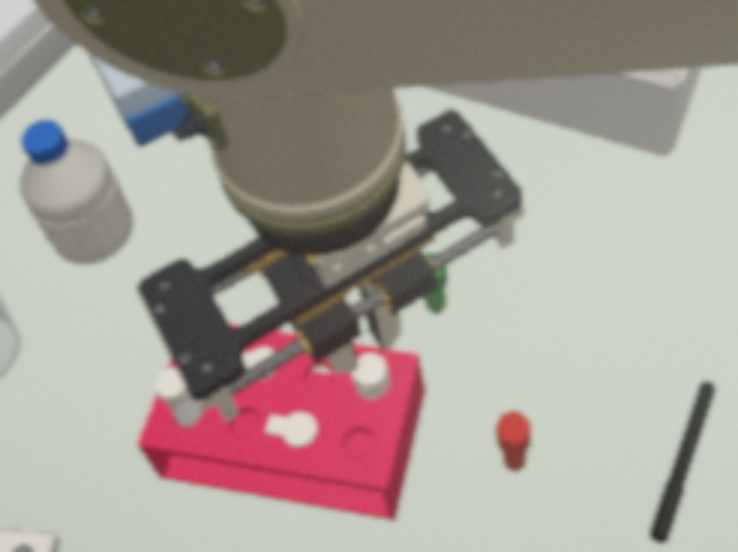

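The fingertips hover over the tall cap at about (370,365) and nothing is touching. I'll hold here.

Emit:
play_rows --targets '[0,0,0,0,0,0,0,0,0,0,0,0,0,0,0,0,0,0,0,0,0,0,0,0,0,0,0,0,0,0,0,0]'

```text
t: 3.48
tool_pos: [0.4709, 0.2481, 0.1116]
orientation: [0.676, 3.068, -0.0]
force: [0.9, 0.2, 0.4]
opening: 0.0153
gripper_force: 0.0
```

Emit:
play_rows --targets '[0,0,0,0,0,0,0,0,0,0,0,0,0,0,0,0,0,0,0,0,0,0,0,0,0,0,0,0,0,0,0,0]'

```text
t: 4.15
tool_pos: [0.4709, 0.2481, 0.1116]
orientation: [-0.676, -3.068, 0.0]
force: [0.8, 0.7, 0.2]
opening: 0.015
gripper_force: 0.0
```

Emit:
play_rows --targets '[0,0,0,0,0,0,0,0,0,0,0,0,0,0,0,0,0,0,0,0,0,0,0,0,0,0,0,0,0,0,0,0]'

```text
t: 4.82
tool_pos: [0.4708, 0.2481, 0.1116]
orientation: [-0.676, -3.068, 0.0]
force: [-0.3, 0.6, 0.5]
opening: 0.0152
gripper_force: 0.0
```

Emit:
play_rows --targets '[0,0,-1,0,0,0,-4,0,0,0,-7,0,0,0,-10,0,0,0,-13,0,0,0,-15,0,0,0,-16,0,0,0,-16,0]'

```text
t: 5.48
tool_pos: [0.4722, 0.2486, 0.2752]
orientation: [0.675, 3.064, 0.005]
force: [-0.5, 0.6, -0.4]
opening: 0.015
gripper_force: 0.0
```

```bash
python3 -c "
from h import *;to([.504,-.149,.188])"
```

```text
5.48 [0.4722 0.2486 0.2752] tilt [ 0.005  0.002 -1.   ] move cm [-19.57 -34.77   8.65] 0.014954044453206727 [ 0.39 -0.07  1.59  0.    1.62 -0.75]
```

Emit:
play_rows --targets '[-0.6,-1,0,0,-2,-3.5,0,0,-3.6,-6.3,0,0,-5.2,-9.2,0,0,-6.8,-12,0,0,-8.4,-14.8,0,0,-9.6,-17,0,0,-10,-17.6,0,0]'

```text
t: 6.15
tool_pos: [0.4864, 0.0424, 0.269]
orientation: [-0.68, -3.063, 0.004]
force: [-0.4, 0.5, 1.2]
opening: 0.0153
gripper_force: 0.0
```

Emit:
play_rows --targets '[-0.6,-1,0,0,-2,-3.5,0,0,-3.6,-6.3,0,0,-5.2,-9.2,0,0,-6.8,-12,0,0,-8.4,-14.8,0,0,-9.5,-16.8,0,0,-9.7,-17.1,0,0]'

```text
t: 6.82
tool_pos: [0.5031, -0.1525, 0.27]
orientation: [-0.679, -3.065, 0.001]
force: [0.9, -0.6, 0.0]
opening: 0.0149
gripper_force: 0.0
```

Emit:
play_rows --targets '[0,0,0,0,0,0,0,0,0,0,0,0]'

```text
t: 7.07
tool_pos: [0.5037, -0.1482, 0.2712]
orientation: [-0.674, -3.068, -0.001]
force: [0.1, 0.7, -0.3]
opening: 0.015
gripper_force: 0.0
```

```bash
python3 - <<'E'
from h import *
to([.504,-.149,.188])
from plant import eyes
import cv2
c=eyes.read_camera('side')['image'][:,:,::-1][20:260,160:400]
cv2.imwrite('pics/p2.png',cv2.resize(c,None,fx=2.5,fy=2.5))
E
```

```text
7.07 [ 0.5037 -0.1482  0.2712] tilt [-0.001  0.001 -1.   ] move cm [-0.07 -0.06  8.32] 0.015040648492716193 [-0.38 -0.09  1.62  0.    1.62 -1.52]
```

View pics/p2.png

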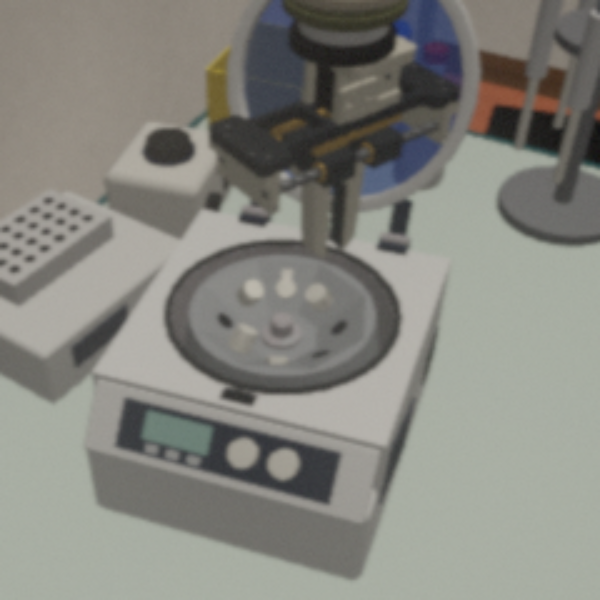

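The hand hangs above the rotor with its tips near (315,250), well clear of the lid and of the rotor. Descending now.

Emit:
play_rows --targets '[0,0,0.6,0,0,0,2,0,0,0,4,0,0,0,5.8,0,0,0,7.3,0,0,0,8.2,0,0,0,8.6,0,0,0,8.6,0]'

```text
t: 7.78
tool_pos: [0.5033, -0.1489, 0.1847]
orientation: [-0.675, -3.067, -0.0]
force: [0.4, -0.4, -0.2]
opening: 0.0149
gripper_force: 0.0
```

Emit:
play_rows --targets '[0,0,0,0,0,0,0,0,0,0,0,0,0,0,0,0]'

```text
t: 8.12
tool_pos: [0.5043, -0.1498, 0.1866]
orientation: [0.676, 3.066, -0.0]
force: [0.5, -0.8, -0.3]
opening: 0.0152
gripper_force: 0.0
```

```bash
python3 - <<'E'
from h import *
to([.504,-.149,.187])
from plant import eyes
import cv2
c=eyes.read_camera('side')['image'][:,:,::-1][20:260,160:400]
cv2.imwrite('pics/p3.png',cv2.resize(c,None,fx=2.5,fy=2.5))
E
```

```text
8.12 [ 0.5043 -0.1498  0.1866] tilt [ 0.001 -0.001 -1.   ] move cm [ 0.06  0.06 -0.04] 0.015221359202869095 [-0.39 -0.05  1.74  0.    1.46 -1.52]
```

View pics/p3.png

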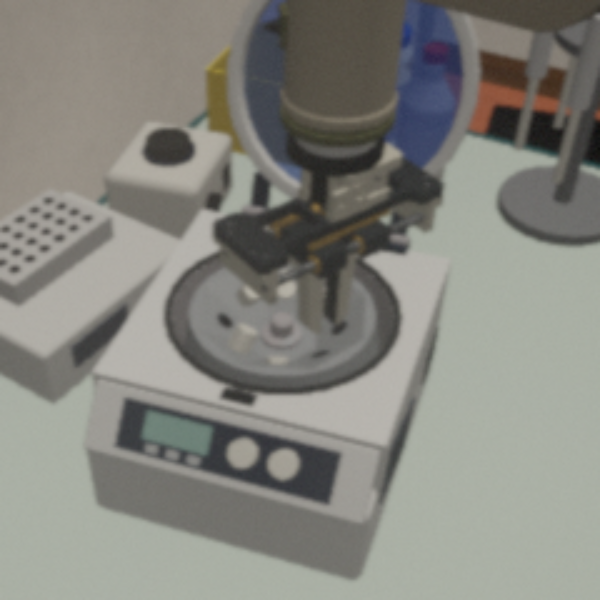

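The fingertips at (320,325) stand above the bore at (318,353) with nothing touched. I'll hold, then rise and draw back.

Emit:
play_rows --targets '[0,0,0,0,0,0,0,0,0,0,0,0,0,0,0,0,0,0,0,0,0,0,0,0,0,0,0,0,0,0,0,0]'

```text
t: 8.83
tool_pos: [0.5038, -0.1496, 0.1856]
orientation: [-0.676, -3.068, -0.0]
force: [-0.4, -0.1, -0.4]
opening: 0.0148
gripper_force: 0.0
```

Emit:
play_rows --targets '[0,0,0,0,0,0,0,0,0,0,0,0,0,0,0,0,0,0,0,0,0,0,0,0,0,0,0,0,0,0,0,0]'

```text
t: 9.5
tool_pos: [0.5038, -0.1496, 0.1857]
orientation: [0.676, 3.068, -0.0]
force: [-1.0, 0.5, -0.9]
opening: 0.0151
gripper_force: 0.0
```

Emit:
play_rows --targets '[0,0,0,0,0,0,0,0,0,0,0,0,0,0,0,0,0,0,0,0,0,0,0,0,0,0,0,0,0,0,0,0]'

```text
t: 10.17
tool_pos: [0.5038, -0.1496, 0.1857]
orientation: [0.676, 3.068, -0.0]
force: [0.7, 0.0, 0.3]
opening: 0.015
gripper_force: 0.0
```

Emit:
play_rows --targets '[0,0,-1,0,0,0,-3.5,0,0,0,-6,0,0,0,-8.5,0,0,0,-10.5,0,0,0,-12,0,0,0,-12.5,0,0,0,-12.5,0]'

```text
t: 10.83
tool_pos: [0.5045, -0.1499, 0.3129]
orientation: [0.675, 3.065, -0.001]
force: [-0.3, -0.5, -0.4]
opening: 0.0147
gripper_force: 0.0
```

Emit:
play_rows --targets '[0.5,1,0,0,1.8,3,0,0,3.3,5.5,0,0,4.8,8.2,0,0,6.2,10.8,0,0,7.4,13,0,0,8,14,0,0,8,14,0,0]'

```text
t: 11.5
tool_pos: [0.4891, 0.0137, 0.3093]
orientation: [-0.67, -3.067, -0.001]
force: [0.1, -0.3, 0.0]
opening: 0.0152
gripper_force: 0.0
```

Emit:
play_rows --targets '[0,0,0,0,0,0,0,0,0,0,0,0,0,0,0,0]'

```text
t: 11.83
tool_pos: [0.4901, 0.01, 0.3104]
orientation: [-0.678, -3.067, 0.0]
force: [-0.0, 0.2, 0.1]
opening: 0.0147
gripper_force: 0.0
```

```bash
python3 -c "
from h import *;import numpy as np;to([.504,-.149,.15])
p=np.array(read_state()['tool_pos'])+[0,0,.019]
print(np.linalg.norm(p-[.504,-.149,.15]),np.linalg.norm(p-[.471,.247,.08]))
from plant import workorder;print(workorder.close_job())"
```

```text
11.83 [0.4901 0.01   0.3104] tilt [-0. -0. -1.] move cm [ -7.97 -13.82  16.04] 0.014670138300876885 [-0.08 -0.19  1.64 -0.    1.69 -1.22]
0.24014078452981036 0.34456791874374487
the job is handed in; nothing more can be done
None
```

I pointed at the tall-cap rack tube and then at the empty rotor place across from the unpaired tube, over 2 s each with no contact seen, drew the hand back at least 24 cm from both, and handed the job in at 11.8 s; the verdict was not shown.

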